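# Load the mending caddy in reverse order

## Robot

A 7-joint arm with a two-finger parallel gripper is mounted at the origin on a cart in front of the work surface, level with it; the furniture and walls round the work are solid. World frame = base frame: x ahead of the robot, y to its left, z up, the work surface at z = 0. Lengths are in m, angles in rad, forces in N, time in s.
With the tool pointing down it reaches from about 0.4 to 0.85 m from the base axis. Payload 4.5 kg.
Tool frame: the origin (TCP) lies on the mounting face of the last link; the fingertips stand 166 mm ahead of it and the grasp point (between the pads) lies 147 mm ahead of it; z points along the fingers, y is the line along which they close (so a half turn about z gives the same grasp; the last joint's range is limited). The gripper opens to 88 mm and grips with 3 to 60 N. Pads are 18 mm wide; open, the fingers measure 123 mm over their backs; the gripper's body (75 mm by 187 mm) begins 45 mm behind the grasp point.
Start: joints at [1.175, 0.689, -0.195, 1.565, 0.157, 0.902, -0.215], TCP at [0.26, -0.568, 0.405] pointing down, gripper open.
Joint ranges: [-3.01, 3.01], [-0.46, 2.08], [-1.47, 1.51], [0.13, 2.56], [-1, 4.14], [0.04, 2.09], [-2.66, 2.66]. Speed limits (rad/s): [2.57, 2.57, 3.14, 3.14, 3.14, 3.14, 3.14].

## Interface

Orientations are given as a unit quaternion [x, y, z, w].
In Python, from plant import r, snapshot gives the robot as it stands. The module is installed in compiled form; this text tells all that it offers.
- The arm moves only by the tool move_arm, never from a script. Its argument "rows" is a list of rows, each a list of 5 numbers: the shift along the tool's x, y, z in m, then the turn about the tool's z in rad, then the finger opening in m, from 0 to 0.0881. In form: [[dx, dy, dz, spin, claw], ...]. A call has 1 to 10 rows; each row shifts and turns the commanded pose from where the row before left it, along the tool's axes as they then stand; what a row does not reach is not made up. A row lasts 1/12 s, in which the tool goes at most 41.7 mm and 7.16 degrees, less where a joint would pass 70% of its speed; a pose out of reach is approached as far as the arm can. A call with a gripper value outside its range is refused whole. The fingers move at their own pace and stop on an object; "newtons" is the grip in N (left out, the last holds). Time passes only in rows, so rows that do not move let the fingers close. It gives the time, the measured TCP pose, the force, the opening and the grip force at its end, in the units of the state.
- r.get_state(): the state, without advancing time (a new reading comes with each control period).
- snapshot(name): name is "side" or "top" or "wrist"; returns a dict with "color" (400x640x3 uint8, red, green, blue), "depth" (400x640 float32, m along the optical axis (not along the pixel's ray), 0 where there is no reading), "mtx" (3x3 intrinsics, pixels), "eye" and "orientation" of the camera in the world. Camera axes: x right, y up, looking along -z (the intrinsics and any distortion apply to the point x, -y, -z); pixel columns grow to the right and rows downward; lengths in m; the calibration is good to about 2 mm. A picture is of the moment at which its call begins.
- r.finish_job(): hands the job in; it is judged then, once.
The state is a dict: "clock": time; "q": joint angles; "qd": joint speeds; "joint_torque": joint torques, N m; "tool_pos": TCP position; "eef_rot": TCP orientation; "contact_force": force on the tool from outside, world axes, zero at the start; "moment": the same for the moment, N m; "opening": opening from 0.0 (shut) to 1.0 (fully open); "finger_force": force on a finger pad.
Only numpy, scipy, OpenCV 4.12 (cv2) and the standard library are available. Lean on these libraries where they do the work, as an engineer would, in place of code of your own. Each camera call takes 0.05 s, during which the arm holds its last target. There are 200 camera calls.

## Task

Move the thread spool, the dosing cup, the tape measure and the scrub brush out of their holders on the metal rail board into the wooden caddy, one to a compartment, in reverse order: the caddy will be turned round when it goes on its shelf, so the thing nearest the robot on the rail belongs in the compartment farthest from the robot, and so on down the row. Stand each one upright on the floor of its compartment, in the middle, with the tape measure and the brush lying across the caddy as they lay across the rail.

Things in the scene. Friction and masses are not known exactly. Their poses are not given: they have to be found in the camera images.
- spool_mid (a point): Thread spool standing on end, a waisted cylinder with a wooden flange at each end, diameter 25, height 50 mm. The point is its centre, half-way up; z points up along it. In its holder its underside is 12 mm above the worktop. Loose.
- cup_mid (a point): White plastic dosing cup, open at the top, outside diameter 48 (42 at the foot, tapering over the lowest 12 mm), height 60 mm, wall 2.5 mm. The point is on its axis half-way up; z points up. Grip it outside across its diameter. In its holder its underside is 12 mm above the worktop. Loose.
- tape_mid (a point): Yellow steel tape measure standing on its edge, 33 (x, between the flat sides) x 71 (y, with the small hook at -y) x 64 mm (z, up). The point is at its centre, half-way up. Its long side y lies across the row: grip the flat sides, closing along the row. In its holder its underside is 12 mm above the worktop. Loose.
- brush_mid (a point): Grey scrub brush, bristles down, arched handle on top, 30 (x) x 85 (y) x 55 mm (z, up). The point is at its centre, half-way up. Its long side y lies across the row: grip its 30 mm width, closing along the row. It behaves as a solid block 30 x 85 x 55 mm. In its holder its underside is 12 mm above the worktop. Loose.
- rail: Fixed aluminium board, 309 (x) x 122 (y) x 4 mm, carrying the four grey holders in a row along its x. Origin at the centre of its underside, on the worktop; its x points away from the robot (turned up to 0.25 rad). Four places at x = -114, -38, 38, 114 mm, y = 0; which holder stands at which place changes from start to start. It is on the left or on the right of the robot; the caddy is on the other side.
- spool_holder: Grey plastic block with a round recess of diameter 30 mm, where the spool stands at the start. All holders are fixed to the rail and are 72 (x, along the row) x 112 (y) x 14 mm, recess 6 mm deep in the middle, 76 mm apart in the row, tops 18 mm above the worktop. Origin at the centre of the underside, 4 mm above the worktop; axes as the rail's. It stays where it is and so still shows the place the spool came from.
- cup_holder: The same block with a round recess of diameter 47 mm, where the dosing cup stands at the start.
- tape_holder: The same block with a recess 38 x 77 mm, where the tape measure stands at the start.
- brush_holder: The same block with a recess 36 x 91 mm, where the brush stands at the start.
- caddy: Fixed flat wooden caddy, 309 (x) x 116 (y) x 14 mm, with a small wire lug at each end. Origin at the centre of its underside, on the worktop; its x points away from the robot (turned up to 0.25 rad). Four equal compartments in a row, centres at x = -114, -38, 38, 114 mm, y = 0, each 71 (x) x 106 mm (y) inside; floor 5 mm above the worktop, walls and dividers 5 mm thick with tops 14 mm above the worktop.

How it is judged:
At the end, for the whole second after the job is handed in: Each thing stands in the caddy compartment that mirrors its place on the rail, centre within 15 mm of the middle each way, on the floor (6 mm), upright (0.15 rad) and at rest; tape measure and brush straight across within 0.3 rad (((x of spool_holder in the frame of rail between -0.134 and -0.094 m and x of spool_mid in the frame of caddy between 0.099 and 0.129 m) or (x of spool_holder in the frame of rail between -0.058 and -0.018 m and x of spool_mid in the frame of caddy between 0.023 and 0.053 m) or (x of spool_holder in the frame of rail between 0.018 and 0.058 m and x of spool_mid in the frame of caddy between -0.053 and -0.023 m) or (x of spool_holder in the frame of rail between 0.094 and 0.134 m and x of spool_mid in the frame of caddy between -0.129 and -0.099 m)) and y of spool_mid in the frame of caddy between -0.015 and 0.015 m and z of spool_mid in the frame of caddy between 0.024 and 0.036 m and angle between each of spool_mid, cup_mid, tape_mid, brush_mid's own z axis and vertical below 0.15 rad and linear speed of each of spool, cup, tape, brush below 0.02 m/s and ((x of cup_holder in the frame of rail between -0.134 and -0.094 m and x of cup_mid in the frame of caddy between 0.099 and 0.129 m) or (x of cup_holder in the frame of rail between -0.058 and -0.018 m and x of cup_mid in the frame of caddy between 0.023 and 0.053 m) or (x of cup_holder in the frame of rail between 0.018 and 0.058 m and x of cup_mid in the frame of caddy between -0.053 and -0.023 m) or (x of cup_holder in the frame of rail between 0.094 and 0.134 m and x of cup_mid in the frame of caddy between -0.129 and -0.099 m)) and y of cup_mid in the frame of caddy between -0.015 and 0.015 m and z of cup_mid in the frame of caddy between 0.029 and 0.041 m and ((x of tape_holder in the frame of rail between -0.134 and -0.094 m and x of tape_mid in the frame of caddy between 0.099 and 0.129 m) or (x of tape_holder in the frame of rail between -0.058 and -0.018 m and x of tape_mid in the frame of caddy between 0.023 and 0.053 m) or (x of tape_holder in the frame of rail between 0.018 and 0.058 m and x of tape_mid in the frame of caddy between -0.053 and -0.023 m) or (x of tape_holder in the frame of rail between 0.094 and 0.134 m and x of tape_mid in the frame of caddy between -0.129 and -0.099 m)) and y of tape_mid in the frame of caddy between -0.015 and 0.015 m and z of tape_mid in the frame of caddy between 0.031 and 0.043 m and angle between the y axis of each of tape_mid, brush_mid and the y axis of caddy, either way round below 0.3 rad and ((x of brush_holder in the frame of rail between -0.134 and -0.094 m and x of brush_mid in the frame of caddy between 0.099 and 0.129 m) or (x of brush_holder in the frame of rail between -0.058 and -0.018 m and x of brush_mid in the frame of caddy between 0.023 and 0.053 m) or (x of brush_holder in the frame of rail between 0.018 and 0.058 m and x of brush_mid in the frame of caddy between -0.053 and -0.023 m) or (x of brush_holder in the frame of rail between 0.094 and 0.134 m and x of brush_mid in the frame of caddy between -0.129 and -0.099 m)) and y of brush_mid in the frame of caddy between -0.015 and 0.015 m and z of brush_mid in the frame of caddy between 0.0265 and 0.0385 m); the robot touches nothing.
It also fails if it takes over 104 s, if anything falls off the work surface, if the arm or the gripper's body presses on something with over 40 N, if the wrist force passes 120 N, or if a joint passes its speed limit or range.

## Working session

There is one attempt and no reset: what is moved stays moved. The work goes in short steps, Python scripts to look and compute and a tool call to move; the robot and the scene stay as the last step left them, time stands still between calls to the robot, and variables do not carry over. Pictures are saved under pics/ and viewed, at most 14 in all, crops included, and the job is handed in when it is done.

Besides the shell and the picture viewer there is one more tool, called by a JSON object that holds its "api" and its "payload". move_arm: Moves the arm, as the interface text tells. Its arguments: {"type":"object","properties":{"rows":{"type":"array"},"newtons":{"type":"number"}},"required":["rows"]}

```bash
mkdir -p pics
python3 - <<'E'
from plant import r, snapshot
import cv2
for n in("top","side"):
    s=snapshot(n); cv2.imwrite(f"pics/{n}0.png",s["color"][...,::-1]); print(n,s["mtx"],s["eye"],s["orientation"])
print(r.get_state())
E
```

```text
top [[413.09095115   0.         321.71947058]
 [  0.         413.09095115 190.64812657]
 [  0.           0.           1.        ]] [ 0.3488453  -0.01022554  1.01172143] [-0.0725552   0.08324769  0.7287737  -0.67579173]
side [[498.46557378   0.         323.99675368]
 [  0.         498.46557378 197.72300973]
 [  0.           0.           1.        ]] [0.48269563 0.84832494 0.85766024] [-0.02376861  0.40375423  0.91383559 -0.03636053]
{'clock': 0.1, 'q': array([ 1.17478311,  0.68987659, -0.19448129,  1.56619309,  0.1573225 ,
        0.90253108, -0.21510654]), 'qd': array([ 0.00040585,  0.00019072,  0.00065572, -0.00224445,  0.0011401 ,
       -0.00021039, -0.00090714]), 'joint_torque': array([-3.66272492e-03, -5.28501964e+01, -1.27169084e+00, -1.53837472e+01,
       -5.25625795e-02,  1.97887392e-03,  3.51596520e-05]), 'tool_pos': array([ 0.26027989, -0.56791349,  0.40401624]), 'eef_rot': array([ 9.76990875e-01,  2.13279572e-01, -2.52267812e-04, -7.68832111e-04]), 'contact_force': array([-0.55696928,  0.76233525, -0.39344818]), 'moment': array([-0.06112379, -0.02280335,  0.03885745]), 'finger_force': 0.0, 'opening': 0.9969467532123027}
```

View pics/top0.png

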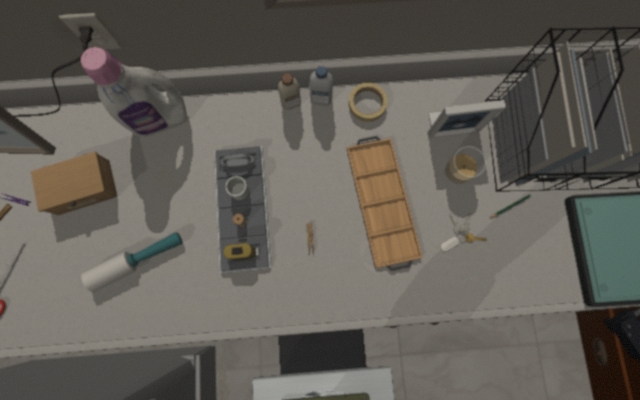

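View pics/side0.png

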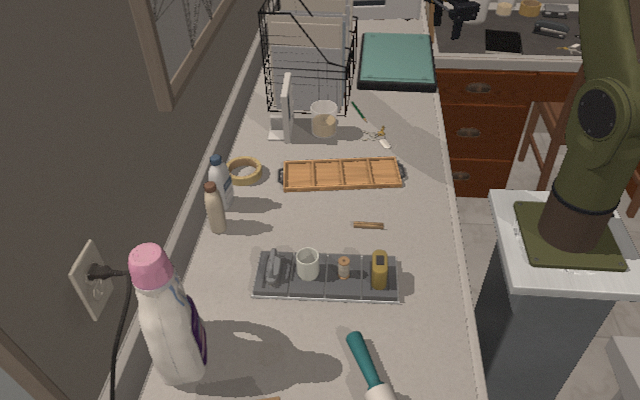

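The top view shows the rail at about (243,210), with tape (239,251), spool (238,219), cup (236,187) and brush (238,160) running from near to far. The caddy is at about (385,203), on the robot's right. The reversed order in the caddy is therefore tape +114, spool +38, cup -38, brush -114.

```bash
cat > h.py <<'E'
import numpy as np, cv2
from scipy.spatial.transform import Rotation as R
from plant import r, snapshot
def plane(s,uv,z):
    uv=np.atleast_2d(uv).astype(float);K=s["mtx"]
    d=np.c_[(uv[:,0]-K[0,2])/K[0,0],-(uv[:,1]-K[1,2])/K[1,1],-np.ones(len(uv))]
    d=R.from_quat(s["orientation"]).apply(d)
    return s["eye"]+d*((z-s["eye"][2])/d[:,2])[:,None]
def cloud(s):
    v,u=np.mgrid[:400,:640]; K=s["mtx"]; D=s["depth"].ravel()
    p=np.c_[(u.ravel()-K[0,2])/K[0,0]*D,-(v.ravel()-K[1,2])/K[1,1]*D,-D]
    return (R.from_quat(s["orientation"]).apply(p)+s["eye"]).reshape(400,640,3)
def rect(p):
    c,wh,a=cv2.minAreaRect(p[:,:2].astype(np.float32)); 
    b=cv2.boxPoints((c,wh,a)); e=[b[1]-b[0],b[2]-b[1]]; e=max(e,key=np.linalg.norm); e=e*np.sign(e[0])
    return np.round(c,4),np.round(sorted(wh),4),round(float(np.arctan2(e[1],e[0])),4)
def biggest(m):
    n,l,st,_=cv2.connectedComponentsWithStats(m.astype(np.uint8)); return l==1+np.argmax(st[1:,4])
E
python3 - <<'E'
from h import *
for n in("top","side"):
    s=snapshot(n); P=cloud(s); hsv=cv2.cvtColor(s["color"],cv2.COLOR_RGB2HSV)
    H,S,V=cv2.split(hsv); inn=(P[...,0]>.2)&(P[...,0]<.85)&(s["depth"]>0)
    reg=inn&(P[...,1]>-.4)&(P[...,1]<.0)
    m=biggest(reg&(H<22)&(S>90)&(V>60)); m=cv2.morphologyEx(m.astype(np.uint8),cv2.MORPH_OPEN,np.ones((3,3)))>0
    v,u=np.nonzero(m); print(n,"caddy",rect(plane(s,np.c_[u,v],.014)),m.sum())
    # rail
    reg=inn&(P[...,1]>.05)&(P[...,1]<.4)
    z=P[...,2]; print(np.percentile(z[reg],[5,50,95]))
    m=biggest(reg&(z>.011)&(z<.09)&(abs(P[...,1]-.2)<.1)); q=P[m]
    h=m&(z<.022); print("holders",rect(P[h]),h.sum(), np.median(z[h]))
    t=m&(z>.035); k,l,st,c=cv2.connectedComponentsWithStats(t.astype(np.uint8))
    for i in range(1,k):
        if st[i,4]>15:
            o=P[l==i]; zt=np.percentile(o[:,2],90); w=o[o[:,2]>zt-.008]
            print(st[i,4],c[i].round(1),"z",zt.round(4),"mean",w.mean(0).round(4),rect(w))
E
```

```text
top caddy (array([ 0.5362, -0.1826]), array([0.1151, 0.3099]), 0.1364) 5674
[-0.00270447  0.00108612  0.20321828]
holders (array([0.5487, 0.1689]), array([0.1175, 0.3032]), 0.0345) 4086 0.01781918792154963
163 [235.3 157.5] z 0.0664 mean [0.6601 0.1674 0.064 ] (array([0.6605, 0.1686]), array([0.0112, 0.0577]), -1.5464)
235 [236.4 187. ] z 0.0725 mean [0.5858 0.168  0.0705] (array([0.586 , 0.1673]), array([0.045 , 0.0462]), 0.0555)
106 [238.5 219.2] z 0.0634 mean [0.5097 0.1664 0.062 ] (array([0.5099, 0.166 ]), array([0.0214, 0.0231]), 1.4926)
431 [238.1 251.2] z 0.0752 mean [0.4354 0.1688 0.072 ] (array([0.4356, 0.1691]), array([0.0316, 0.0636]), -1.5595)
side caddy (array([ 0.5373, -0.1743]), array([0.1294, 0.3086]), 0.1339) 3581
[-0.00227457  0.00070555  0.07141378]
holders (array([0.5882, 0.1689]), array([0.0724, 0.1181]), -1.5403) 881 0.017871098504042005
522 [306.8 260.9] z 0.0714 mean [0.589  0.1691 0.0693] (array([0.5891, 0.1684]), array([0.0459, 0.0498]), -1.2948)
```

{"api": "move_arm", "payload": {"rows": [[0,0,0,-0.116,0.055],[0,0,0,-0.116,0.055],[0,0,0,-0.116,0.055],[0,0,0,-0.116,0.055],[0,0,0,-0.116,0.055],[0,0,0,-0.116,0.055],[0,0,0,-0.116,0.055],[0,0,0,-0.116,0.055],[0,0,0,-0.116,0.055],[0,0,0,-0.116,0.055]], "newtons": 20}}

```text
clock: 1.03
tool_pos: [0.2603, -0.5681, 0.4045]
eef_rot: [0.698, 0.716, 0.0, -0.0]
contact_force: [0.2, 0.3, -0.1]
opening: 0.626
finger_force: 0.0
```

```bash
cat > go.py <<'E'
import sys; from h import *
# args: x y gpz yaw(of tool y)
x,y,z,w=map(float,sys.argv[1:5]); s=r.get_state(); T=R.from_quat(s["eef_rot"])
d=T.inv().apply(np.array([x,y,z+.147])-s["tool_pos"]); Y=T.apply([0,1,0]); cur=np.arctan2(Y[1],Y[0])
print("clock",s["clock"].__round__(2),"q",s["q"].round(2),"gp",(s["tool_pos"]-[0,0,.147]).round(4),"yaw",cur.round(4),"tilt",T.apply([0,0,1]).round(4))
print("shift",d.round(4),"spin",round(-(w-cur),4),"open",s["opening"],"F",s["contact_force"].round(1),s["finger_force"])
E
python3 go.py .4355 .169 .15 .02
```

```text
clock 1.03 q [ 1.35  0.73 -0.52  1.56  0.41  0.97  0.72] gp [ 0.2603 -0.5681  0.2575] yaw 0.0246 tilt [-3.e-04  3.e-04 -1.e+00]
shift [0.7326 0.1933 0.1077] spin 0.0046 open 0.6255786752060557 F [ 0.2  0.3 -0.1] 0.0
```

{"api": "move_arm", "payload": {"rows": [[0.02,0.03,0,0,0.055],[0.02,0.03,0,0,0.055],[0.02,0.03,0,0,0.055],[0.02,0.03,0,0,0.055],[0.02,0.03,0,0,0.055],[0.035,0.01,0,0,0.055],[0.035,0.01,0,0,0.055],[0.035,0.01,0,0,0.055],[0.035,0.01,0,0,0.055],[0.035,0.003,0,0,0.055]]}}

```text
clock: 1.87
tool_pos: [0.4493, -0.2876, 0.4048]
eef_rot: [0.7, 0.714, 0.001, 0.0]
contact_force: [0.4, 0.2, 0.1]
opening: 0.623
finger_force: 0.0
```

{"api": "move_arm", "payload": {"rows": [[0.037,0,0,0,0.055],[0.037,0,0,0,0.055],[0.037,0,0,0,0.055],[0.037,0,0,0,0.055],[0.037,0,0.01,0,0.055],[0.037,0,0.02,0,0.055],[0.037,0,0.02,0,0.055],[0.037,0,0.02,0,0.055],[0.037,0,0.02,0,0.055],[0.037,0,0.02,0,0.055]]}}

```text
clock: 2.7
tool_pos: [0.441, 0.0802, 0.2948]
eef_rot: [0.701, 0.714, 0.0, 0.0]
contact_force: [2.0, -0.3, 0.5]
opening: 0.623
finger_force: 0.0
```

```bash
python3 go.py .4355 .169 .15 .02
python3 - <<'E'
from h import *
s=snapshot("wrist"); cv2.imwrite("pics/w1.png",s["color"][...,::-1])
E
```

```text
clock 2.7 q [-0.12  0.68 -0.26  2.18  0.52  0.34 -0.8 ] gp [0.441  0.0802 0.1478] yaw 0.0186 tilt [ 5.e-04 -1.e-04 -1.e+00]
shift [ 0.0889 -0.0039 -0.0022] spin -0.0014 open 0.6232616315832241 F [ 2.  -0.3  0.5] 0.0
```

View pics/w1.png

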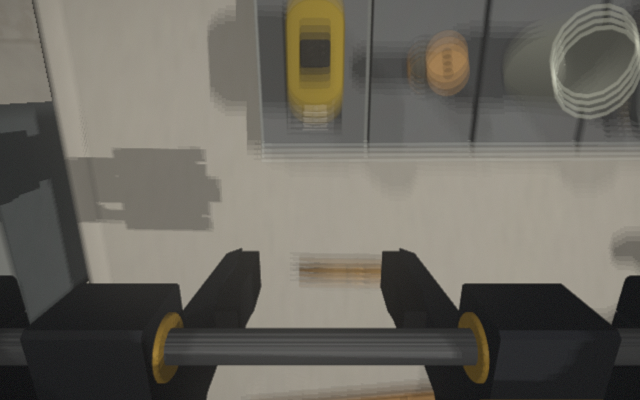

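The wrist view shows the tape at (315,55), centred between the fingers, so the top-camera measurement is good.

{"api": "move_arm", "payload": {"rows": [[0.025,-0.002,0,0,0.055],[0.025,-0.002,0,0,0.055],[0.025,-0.001,0,0,0.055],[0.014,0,0,0,0.055],[0,0,0,0,0.055],[0,0,0,0,0.055]]}}

```text
clock: 3.25
tool_pos: [0.4345, 0.1675, 0.2957]
eef_rot: [0.7, 0.714, -0.0, 0.0]
contact_force: [0.5, -0.1, 1.2]
opening: 0.623
finger_force: 0.0
```

```bash
python3 go.py .4355 .169 .05 .02
python3 - <<'E'
from h import *
s=snapshot("wrist"); cv2.imwrite("pics/w2.png",s["color"][...,::-1]); P=cloud(s)
z=P[...,2]; m=(z>.06)&(z<.085)&(s["depth"]>0)
k,l,st,c=cv2.connectedComponentsWithStats(m.astype(np.uint8))
for i in range(1,k):
    if st[i,4]>300: print(st[i,4],c[i].round(),P[l==i].mean(0).round(4),rect(P[l==i]))
E
```

```text
clock 3.25 q [-0.31  0.69 -0.25  2.13  0.46  0.37 -0.92] gp [0.4345 0.1675 0.1487] yaw 0.0202 tilt [ 1.e-04 -3.e-04 -1.e+00]
shift [0.0015 0.001  0.0987] spin 0.0002 open 0.6233852122210801 F [ 0.5 -0.1  1.2] 0.0
4725 [324. 212.] [0.4357 0.1734 0.071 ] (array([0.4359, 0.1711]), array([0.032 , 0.0626]), -1.5562)
2787 [567. 222.] [0.5869 0.1691 0.0674] (array([0.5862, 0.1689]), array([0.0475, 0.0487]), -0.1436)
1033 [440. 218.] [0.5099 0.1679 0.0614] (array([0.5101, 0.1677]), array([0.0239, 0.0248]), -0.7939)
```

View pics/w2.png

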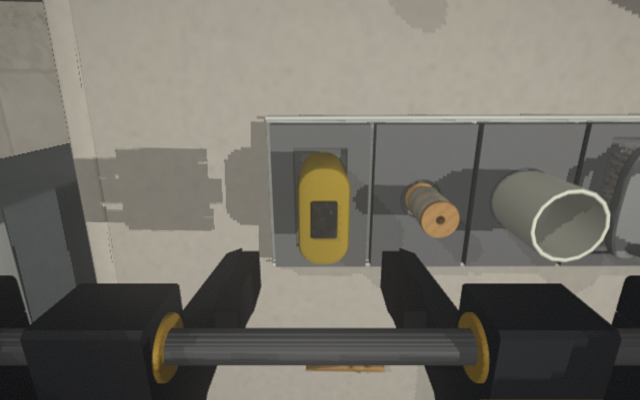

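The tape is at (324,210), with the spool at (438,215) and the cup at (567,222). The wrist depth agrees with the top view to about 1 mm, so I'm descending to grip.

{"api": "move_arm", "payload": {"rows": [[0.002,0.001,0.02,0,0.055],[0,0,0.025,0,0.055],[0,0,0.025,0,0.055],[0,0,0.018,0,0.055],[0,0,0.01,0,0.055],[0,0,0,0,0.055],[0,0,0,0,0.02],[0,0,0,0,0.02],[0,0,0,0,0.02],[0,0,0,0,0.02]], "newtons": 25}}

```text
clock: 4.13
tool_pos: [0.4358, 0.1693, 0.1985]
eef_rot: [0.701, 0.714, 0.001, 0.0]
contact_force: [0.7, -0.3, 2.1]
opening: 0.36
finger_force: 25.0
```

```bash
python3 go.py .4358 .169 .05 .02
```

```text
clock 4.13 q [-0.43  0.89 -0.07  2.17  0.55  0.1  -1.  ] gp [0.4358 0.1693 0.0515] yaw 0.0182 tilt [ 1.4e-03  6.0e-04 -1.0e+00]
shift [-0.0003 -0.      0.0015] spin -0.0018 open 0.3601800895912138 F [ 0.7 -0.3  2.1] 24.970431904584984
```

{"api": "move_arm", "payload": {"rows": [[0,0,-0.01,0,0.02],[0,0,-0.02,0,0.02],[0,0,-0.025,0,0.02],[0,0,-0.025,0,0.02],[0,0,-0.02,0,0.02],[-0.01,0.005,0,0,0.02],[-0.02,0.01,0,0,0.02],[-0.025,0.015,0,0,0.02],[-0.025,0.015,0,0,0.02],[-0.025,0.015,0,0,0.02]]}}

```text
clock: 4.97
tool_pos: [0.4977, 0.0644, 0.2983]
eef_rot: [0.7, 0.714, 0.0, 0.0]
contact_force: [0.0, 0.8, -2.0]
opening: 0.363
finger_force: 25.0
```

{"api": "move_arm", "payload": {"rows": [[-0.025,0.015,0,0,0.02],[-0.025,0.015,0,0,0.02],[-0.025,0.015,0,0,0.02],[-0.025,0.015,0,0,0.02],[-0.025,0.015,0,0,0.02],[-0.025,0.015,0,0,0.02],[-0.025,0.015,0,0,0.02],[-0.025,0.015,0,0,0.02],[-0.02,0.015,0,-0.055,0.02],[-0.01,0.005,0,-0.06,0.02]]}}

```text
clock: 5.8
tool_pos: [0.6432, -0.1658, 0.2979]
eef_rot: [0.659, 0.752, -0.001, 0.002]
contact_force: [1.0, 0.5, -0.5]
opening: 0.359
finger_force: 25.0
```

{"api": "move_arm", "payload": {"rows": [[0,0,0,0,0.02],[0,0,0,0,0.02]]}}

```text
clock: 5.97
tool_pos: [0.6417, -0.1617, 0.2975]
eef_rot: [0.659, 0.752, -0.0, -0.0]
contact_force: [-1.0, 0.1, -1.6]
opening: 0.358
finger_force: 25.0
```

```bash
python3 go.py .6492 -.1673 .06 .1355;  python3 - <<'E'
from h import *
s=snapshot("wrist"); cv2.imwrite("pics/w3.png",s["color"][...,::-1]); P=cloud(s)
H,S,V=cv2.split(cv2.cvtColor(s["color"],cv2.COLOR_RGB2HSV))
m=biggest((H<20)&(S>90)&(P[...,2]>.003)&(P[...,2]<.03)&(s["depth"]>0)); print(rect(P[m]),m.sum())
E
```

```text
clock 5.97 q [ 0.42  0.9  -0.48  1.52  0.51  0.84 -0.11] gp [ 0.6417 -0.1617  0.1505] yaw 0.1311 tilt [-9.e-04  4.e-04 -1.e+00]
shift [-0.0066  0.0068  0.0905] spin -0.0044 open 0.3580822223635126 F [-1.   0.1 -1.6] 24.970545282376406
(array([ 0.5365, -0.1825]), array([0.1161, 0.309 ]), 0.1356) 47530
```

View pics/w3.png

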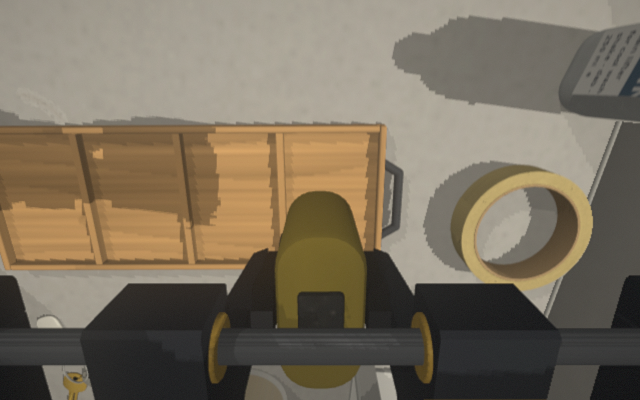

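The tape is held centred over the far compartment at (330,200), and the caddy pose is confirmed. Lowering it now.

{"api": "move_arm", "payload": {"rows": [[-0.006,0.007,0,-0.004,0.02],[0,0,0.02,0,0.02],[0,0,0.025,0,0.02],[0,0,0.025,0,0.02],[0,0,0.02,0,0.02],[0,0,0.01,0,0.02],[0,0,0,0,0.02],[0,0,0,0,0.02]]}}

```text
clock: 6.68
tool_pos: [0.6501, -0.1651, 0.1981]
eef_rot: [0.656, 0.755, 0.0, -0.0]
contact_force: [0.7, 0.3, -1.7]
opening: 0.357
finger_force: 25.0
```

```bash
python3 go.py .6495 -.1672 .0455 .1355
```

```text
clock 6.68 q [ 0.39  1.04 -0.42  1.53  0.58  0.7  -0.15] gp [ 0.6501 -0.1651  0.0511] yaw 0.139 tilt [-2.e-04  6.e-04 -1.e+00]
shift [-0.002  -0.0009  0.0056] spin 0.0035 open 0.35742669311482766 F [ 0.7  0.3 -1.7] 24.970497816684656
```

Lower the last 5 mm, release, and lift.

{"api": "move_arm", "payload": {"rows": [[-0.002,0,0.003,0,0.02],[0,0,0.002,0,0.02],[0,0,0.001,0,0.02],[0,0,0,0,0.045],[0,0,0,0,0.05],[0,0,0,0,0.05],[0,0,0,0,0.05],[0,0,-0.02,0,0.05],[0,0,-0.03,0,0.05],[0,0,-0.03,0,0.05]]}}

```text
clock: 7.52
tool_pos: [0.6499, -0.1681, 0.2718]
eef_rot: [0.657, 0.754, -0.001, -0.001]
contact_force: [0.6, 0.3, 0.4]
opening: 0.566
finger_force: 0.0
```

```bash
python3 go.py .51 .1673 .12 .02
```

```text
clock 7.52 q [ 0.42  0.95 -0.47  1.5   0.53  0.82 -0.11] gp [ 0.6499 -0.1681  0.1248] yaw 0.1383 tilt [-2.2e-03  5.0e-04 -1.0e+00]
shift [ 0.3515 -0.0923  0.0053] spin 0.1183 open 0.565565221581389 F [0.6 0.3 0.4] 0.0
```

{"api": "move_arm", "payload": {"rows": [[0.02,-0.005,-0.02,0,0.045],[0.035,-0.01,0,0,0.045],[0.035,-0.01,0,0,0.045],[0.035,-0.01,0,0,0.045],[0.035,-0.01,0,0,0.045],[0.035,-0.01,0,0,0.045],[0.035,-0.01,0,0,0.045],[0.035,-0.01,0,0,0.045],[0.035,-0.01,0,0,0.045],[0.03,-0.007,0,0,0.045]]}}

```text
clock: 8.35
tool_pos: [0.5124, 0.1484, 0.2921]
eef_rot: [0.656, 0.755, 0.0, -0.0]
contact_force: [-0.0, 0.9, 0.1]
opening: 0.512
finger_force: 0.0
```

{"api": "move_arm", "payload": {"rows": [[0.015,0,0,0.06,0.045],[0.007,0,0,0.058,0.045],[0,0,0,0,0.045],[0,0,0,0,0.045]]}}

```text
clock: 8.68
tool_pos: [0.5112, 0.168, 0.2918]
eef_rot: [0.699, 0.715, 0.0, 0.0]
contact_force: [-0.2, -1.2, 0.6]
opening: 0.512
finger_force: 0.0
```

```bash
python3 go.py .51 .1673 .041 .02
python3 - <<'E'
from h import *
s=snapshot("top"); cv2.imwrite("pics/t2.png",s["color"][:,200:450][::1,:,::-1]); P=cloud(s); z=P[...,2]; i=(s["depth"]>0)
t=i&(z>.055)&(z<.085)&(abs(P[...,0]-.55)<.2)&(abs(P[...,1])<.25); k,l,st,c=cv2.connectedComponentsWithStats(t.astype(np.uint8))
for j in range(1,k):
    if st[j,4]>40: print(st[j,4],P[l==j].mean(0).round(4),rect(P[l==j]))
E
```

```text
clock 8.68 q [-0.2   0.76 -0.34  1.92  0.47  0.53 -0.84] gp [0.5112 0.168  0.1448] yaw 0.0224 tilt [ 6.e-04 -4.e-04 -1.e+00]
shift [-0.0006 -0.0013  0.1038] spin 0.0024 open 0.511865817924083 F [-0.2 -1.2  0.6] 0.0
328 [ 0.6486 -0.1672  0.0645] (array([ 0.6503, -0.1677]), array([0.0327, 0.0637]), -1.4276)
```

{"api": "move_arm", "payload": {"rows": [[-0.001,-0.001,0.02,0,0.045],[0,0,0.025,0,0.045],[0,0,0.025,0,0.045],[0,0,0.022,0,0.045],[0,0,0.01,0,0.045],[0,0,0.001,0,0.045],[0,0,0,0,0.012],[0,0,0,0,0.012],[0,0,0,0,0.012],[0,0,0,0,0.012]], "newtons": 15}}

```text
clock: 9.57
tool_pos: [0.5108, 0.1667, 0.1898]
eef_rot: [0.7, 0.714, 0.001, 0.0]
contact_force: [0.3, -0.2, 2.0]
opening: 0.273
finger_force: 15.0
```

```bash
python3 go.py .574 -.1774 .041 .1355
```

```text
clock 9.57 q [-0.28  0.93 -0.2   1.96  0.56  0.3  -0.93] gp [0.5108 0.1667 0.0428] yaw 0.0197 tilt [ 2.e-03  8.e-04 -1.e+00]
shift [-0.3453  0.0564  0.0017] spin -0.1158 open 0.27257670845153625 F [ 0.3 -0.2  2. ] 14.999515037052333
```

{"api": "move_arm", "payload": {"rows": [[0,0,-0.01,0,0.012],[0,0,-0.02,0,0.012],[0,0,-0.025,0,0.012],[0,0,-0.025,0,0.012],[0,0,-0.02,0,0.012],[-0.01,0.002,0,0,0.012],[-0.02,0.004,0,0,0.012],[-0.025,0.004,0,0,0.012],[-0.03,0.005,0,0,0.012],[-0.03,0.005,0,0,0.012]]}}

```text
clock: 10.4
tool_pos: [0.5323, 0.0507, 0.2888]
eef_rot: [0.7, 0.715, -0.0, 0.0]
contact_force: [0.8, 0.7, -0.4]
opening: 0.272
finger_force: 15.0
```

{"api": "move_arm", "payload": {"rows": [[-0.03,0.005,0,0,0.012],[-0.03,0.005,0,0,0.012],[-0.03,0.005,0,0,0.012],[-0.03,0.005,0,0,0.012],[-0.03,0.005,0,0,0.012],[-0.03,0.005,0,0,0.012],[-0.025,0.004,0,0,0.012],[-0.015,0.002,0,-0.056,0.012],[-0.01,0,0,-0.06,0.012],[0,0,0,0,0.012]]}}

```text
clock: 11.23
tool_pos: [0.5727, -0.1812, 0.2881]
eef_rot: [0.659, 0.752, -0.001, 0.0]
contact_force: [0.8, -0.4, 0.1]
opening: 0.274
finger_force: 15.0
```

```bash
python3 go.py .574 -.1774 .038 .1355
```

```text
clock 11.23 q [ 0.5   0.85 -0.48  1.73  0.56  0.71 -0.15] gp [ 0.5727 -0.1812  0.1411] yaw 0.1321 tilt [-0.0012 -0.0026 -1.    ]
shift [0.0039 0.0019 0.1031] spin -0.0034 open 0.2740723205866566 F [ 0.8 -0.4  0.1] 14.998382404446602
```

{"api": "move_arm", "payload": {"rows": [[0.002,0.002,0.02,-0.003,0.012],[0,0,0.025,0,0.012],[0,0,0.025,0,0.012],[0,0,0.02,0,0.012],[0,0,0.01,0,0.012],[0,0,0,0,0.012],[0,0,0,0,0.012]]}}

```text
clock: 11.82
tool_pos: [0.5754, -0.1742, 0.1889]
eef_rot: [0.656, 0.755, -0.0, -0.0]
contact_force: [-0.1, -0.7, 0.2]
opening: 0.274
finger_force: 15.0
```

```bash
python3 go.py .574 -.1774 .0363 .1355
```

```text
clock 11.82 q [ 0.43  0.99 -0.38  1.76  0.66  0.52 -0.24] gp [ 0.5754 -0.1742  0.0419] yaw 0.1392 tilt [-4.e-04  3.e-04 -1.e+00]
shift [-0.003  -0.0018  0.0056] spin 0.0037 open 0.2738544370987099 F [-0.1 -0.7  0.2] 14.999430715106428
```

{"api": "move_arm", "payload": {"rows": [[-0.003,-0.002,0.003,0,0.012],[0,0,0.002,0,0.012],[0,0,0.001,0,0.012],[0,0,0,0,0.012],[0,0,0,0,0.035],[0,0,0,0,0.045],[0,0,0,0,0.045],[0,0,-0.02,0,0.045],[0,0,-0.03,0,0.045],[0,0,-0.03,0,0.045]]}}

```text
clock: 12.65
tool_pos: [0.5734, -0.1778, 0.2629]
eef_rot: [0.656, 0.755, -0.001, -0.001]
contact_force: [0.8, 0.4, -0.1]
opening: 0.509
finger_force: 0.0
```

```bash
python3 go.py .586 .1688 .15 .02
```

```text
clock 12.65 q [ 0.48  0.88 -0.46  1.74  0.59  0.66 -0.17] gp [ 0.5734 -0.1778  0.1159] yaw 0.1395 tilt [-2.2e-03  6.0e-04 -1.0e+00]
shift [ 0.3415  0.0606 -0.0339] spin 0.1195 open 0.509389899089559 F [ 0.8  0.4 -0.1] 0.0
```

{"api": "move_arm", "payload": {"rows": [[0.015,0.003,-0.02,0,0.062],[0.03,0.005,-0.01,0,0.062],[0.035,0.006,0,0,0.062],[0.035,0.006,0,0,0.062],[0.035,0.006,0,0,0.062],[0.035,0.006,0,0,0.062],[0.035,0.006,0,0,0.062],[0.035,0.006,0,0,0.062],[0.035,0.006,0,0,0.062],[0.03,0.006,0,0,0.062]]}}

```text
clock: 13.48
tool_pos: [0.5844, 0.1497, 0.2929]
eef_rot: [0.656, 0.755, 0.001, -0.0]
contact_force: [0.8, -0.4, -0.6]
opening: 0.703
finger_force: 0.0
```

{"api": "move_arm", "payload": {"rows": [[0.015,0.003,0,0.06,0.062],[0.007,0.002,0,0.06,0.062],[0,0,0,0,0.062],[0,0,0,0,0.062]]}}

```text
clock: 13.82
tool_pos: [0.5871, 0.1692, 0.2926]
eef_rot: [0.7, 0.715, -0.0, 0.0]
contact_force: [0.2, -1.2, -0.1]
opening: 0.702
finger_force: 0.0
```

```bash
python3 go.py .586 .1688 .05 .02
python3 - <<'E'
from h import *
s=snapshot("top"); P=cloud(s); z=P[...,2]; i=(s["depth"]>0)
t=i&(z>.045)&(z<.085)&(abs(P[...,0]-.55)<.2)&(abs(P[...,1])<.25); k,l,st,c=cv2.connectedComponentsWithStats(t.astype(np.uint8))
for j in range(1,k):
    if st[j,4]>40: print(st[j,4],P[l==j].mean(0).round(4),rect(P[l==j]))
s=snapshot("wrist"); P=cloud(s); z=P[...,2]; m=(z>.06)&(z<.08)&(s["depth"]>0)
k,l,st,c=cv2.connectedComponentsWithStats(m.astype(np.uint8))
for i in range(1,k):
    if st[i,4]>300: print("w",st[i,4],c[i].round(),P[l==i].mean(0).round(4),rect(P[l==i]))
E
```

```text
clock 13.82 q [-0.14  0.84 -0.4   1.7   0.46  0.7  -0.75] gp [0.5871 0.1692 0.1456] yaw 0.0214 tilt [-1.e-04 -8.e-04 -1.e+00]
shift [-0.0003 -0.0011  0.0956] spin 0.0014 open 0.7017969365925875 F [ 0.2 -1.2 -0.1] 0.0
359 [ 0.6474 -0.1666  0.0629] (array([ 0.6497, -0.1679]), array([0.033 , 0.0637]), -1.4049)
84 [ 0.5723 -0.1774  0.0545] (array([ 0.573 , -0.1779]), array([0.0228, 0.0231]), -1.321)
w 1313 [440. 215.] [0.6602 0.1721 0.0641] (array([0.661 , 0.1706]), array([0.0111, 0.0541]), -1.5573)
w 1785 [321. 222.] [0.5866 0.1676 0.0684] (array([0.5867, 0.1688]), array([0.0471, 0.0476]), -1.5004)
```

{"api": "move_arm", "payload": {"rows": [[0,0,0.02,0,0.062],[0,0,0.025,0,0.062],[0,0,0.025,0,0.062],[0,0,0.016,0,0.062],[0,0,0.01,0,0.062],[0,0,0,0,0.062],[0,0,0,0,0.035],[0,0,0,0,0.035],[0,0,0,0,0.035],[0,0,0,0,0.035]], "newtons": 15}}

```text
clock: 14.75
tool_pos: [0.5876, 0.1691, 0.1979]
eef_rot: [0.7, 0.714, 0.001, 0.0]
contact_force: [-0.7, -0.1, 3.5]
opening: 0.528
finger_force: 15.0
```

```bash
python3 go.py .4988 -.1876 .15 .1355
```

```text
clock 14.75 q [-0.18  0.97 -0.31  1.73  0.54  0.52 -0.82] gp [0.5876 0.1691 0.0509] yaw 0.0189 tilt [ 1.6e-03  5.0e-04 -1.0e+00]
shift [-0.3549 -0.0954 -0.0994] spin -0.1166 open 0.5282342372284486 F [-0.7 -0.1  3.5] 15.000330689235321
```

{"api": "move_arm", "payload": {"rows": [[0,0,-0.01,0,0.035],[0,0,-0.02,0,0.035],[0,0,-0.025,0,0.035],[0,0,-0.025,0,0.035],[0,0,-0.02,0,0.035],[-0.01,-0.002,0,0,0.035],[-0.02,-0.006,0,0,0.035],[-0.025,-0.007,0,0,0.035],[-0.03,-0.008,0,0,0.035],[-0.03,-0.008,0,0,0.035]]}}

```text
clock: 15.58
tool_pos: [0.5578, 0.0522, 0.2969]
eef_rot: [0.7, 0.714, -0.0, 0.0]
contact_force: [0.6, 0.2, -0.5]
opening: 0.53
finger_force: 15.0
```

{"api": "move_arm", "payload": {"rows": [[-0.03,-0.008,0,0,0.035],[-0.03,-0.008,0,0,0.035],[-0.03,-0.008,0,0,0.035],[-0.03,-0.008,0,0,0.035],[-0.03,-0.008,0,0,0.035],[-0.03,-0.008,0,0,0.035],[-0.03,-0.008,0,0,0.035],[-0.02,-0.005,0,-0.057,0.035],[-0.008,-0.003,0,-0.06,0.035],[0,0,0,0,0.035]]}}

```text
clock: 16.42
tool_pos: [0.4979, -0.1895, 0.2965]
eef_rot: [0.659, 0.752, -0.001, 0.0]
contact_force: [-0.1, 0.3, 0.1]
opening: 0.53
finger_force: 15.0
```

{"api": "move_arm", "payload": {"rows": [[0,0,0,0,0.035]]}}

```text
clock: 16.5
tool_pos: [0.4991, -0.1862, 0.2967]
eef_rot: [0.659, 0.753, 0.0, -0.0]
contact_force: [-0.5, 0.1, -0.0]
opening: 0.53
finger_force: 15.0
```

```bash
python3 go.py .4988 -.1876 .0495 .1355
```

```text
clock 16.5 q [ 0.55  0.77 -0.47  1.93  0.61  0.59 -0.19] gp [ 0.4991 -0.1862  0.1497] yaw 0.1331 tilt [ 1.e-04  4.e-04 -1.e+00]
shift [-0.0014 -0.0005  0.1002] spin -0.0024 open 0.5299003535545888 F [-0.5  0.1 -0. ] 14.999794203665653
```

{"api": "move_arm", "payload": {"rows": [[-0.003,-0.001,0.02,0,0.035],[0,0,0.025,0,0.035],[0,0,0.025,0,0.035],[0,0,0.02,0,0.035],[0,0,0.01,0,0.035],[0,0,0,0,0.035],[0,0,0,0,0.035]]}}

```text
clock: 17.08
tool_pos: [0.4993, -0.1879, 0.1969]
eef_rot: [0.657, 0.754, 0.0, -0.0]
contact_force: [0.8, -0.7, 0.2]
opening: 0.529
finger_force: 15.0
```

```bash
python3 go.py .4988 -.1876 .0443 .1355
```

```text
clock 17.08 q [ 0.46  0.93 -0.31  1.97  0.75  0.36 -0.31] gp [ 0.4993 -0.1879  0.0499] yaw 0.1372 tilt [ 1.e-04  4.e-04 -1.e+00]
shift [ 0.0003 -0.0005  0.0056] spin 0.0017 open 0.5290586199242059 F [ 0.8 -0.7  0.2] 14.99990267536505
```

{"api": "move_arm", "payload": {"rows": [[0,0,0.003,0,0.035],[0,0,0.002,0,0.035],[0,0,0.001,0,0.035],[0,0,0,0,0.035],[0,0,0,0,0.056],[0,0,0,0,0.062],[0,0,0,0,0.062],[0,0,-0.02,0,0.062],[0,0,-0.03,0,0.062],[0,0,-0.03,0,0.062]]}}

```text
clock: 17.92
tool_pos: [0.4985, -0.1887, 0.271]
eef_rot: [0.657, 0.754, -0.001, -0.001]
contact_force: [0.7, -0.4, -0.3]
opening: 0.704
finger_force: 0.0
```

```bash
python3 go.py .6607 .1697 .15 .02
```

```text
clock 17.92 q [ 0.54  0.81 -0.44  1.94  0.65  0.54 -0.22] gp [ 0.4985 -0.1887  0.124 ] yaw 0.1364 tilt [-2.3e-03  6.0e-04 -1.0e+00]
shift [ 0.3331  0.2094 -0.0261] spin 0.1164 open 0.704015771014569 F [ 0.7 -0.4 -0.3] 0.0
```

{"api": "move_arm", "payload": {"rows": [[0.015,0.005,-0.02,0,0.05],[0.03,0.02,-0.005,0,0.05],[0.032,0.021,0,0,0.05],[0.032,0.021,0,0,0.05],[0.032,0.021,0,0,0.05],[0.032,0.021,0,0,0.05],[0.032,0.021,0,0,0.05],[0.032,0.021,0,0,0.05],[0.032,0.021,0,0,0.05],[0.032,0.021,0,0,0.05]]}}

```text
clock: 18.75
tool_pos: [0.6497, 0.1371, 0.2957]
eef_rot: [0.657, 0.754, -0.0, 0.0]
contact_force: [1.1, 0.1, -0.4]
opening: 0.57
finger_force: 0.0
```

{"api": "move_arm", "payload": {"rows": [[0.022,0.012,0,0.058,0.05],[0.01,0.005,0,0.058,0.05],[0,0,0,0,0.05],[0,0,0,0,0.05],[0,0,0,0,0.05]]}}

```text
clock: 19.17
tool_pos: [0.6622, 0.1673, 0.2953]
eef_rot: [0.7, 0.714, -0.001, 0.001]
contact_force: [0.0, -0.8, -0.5]
opening: 0.569
finger_force: 0.0
```

```bash
python3 go.py .6607 .1697 .045 .02
python3 - <<'E'
from h import *
s=snapshot("wrist"); cv2.imwrite("pics/w4.png",s["color"][...,::-1]); P=cloud(s); z=P[...,2]; m=(z>.03)&(z<.08)&(s["depth"]>0)
k,l,st,c=cv2.connectedComponentsWithStats(m.astype(np.uint8))
for i in range(1,k):
    if st[i,4]>300: print("w",st[i,4],c[i].round(),P[l==i].mean(0).round(4),rect(P[l==i]))
E
```

```text
clock 19.17 q [-0.1   0.92 -0.43  1.45  0.45  0.87 -0.66] gp [0.6622 0.1673 0.1483] yaw 0.0199 tilt [-9.0e-04 -2.4e-03 -1.0e+00]
shift [ 0.0027 -0.0014  0.1033] spin -0.0001 open 0.5687007560824662 F [ 0.  -0.8 -0.5] 0.0
w 9813 [614. 215.] [0.8574 0.1658 0.0488] (array([0.8574, 0.1849]), array([0.0043, 0.1885]), 1.5666)
w 3944 [320. 195.] [0.6609 0.1763 0.045 ] (array([0.6608, 0.1708]), array([0.0287, 0.0826]), -1.5353)
```

View pics/w4.png

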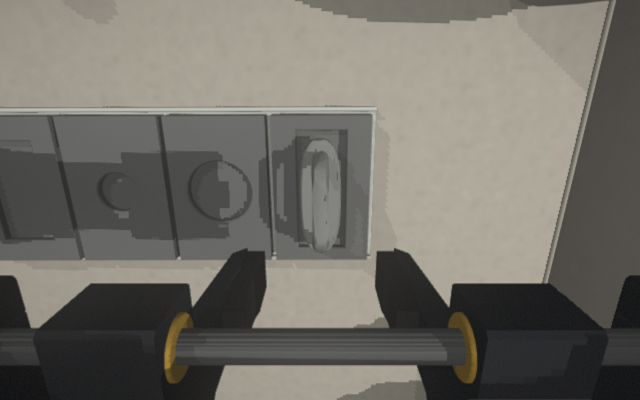

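The brush is at (320,195), midway between the fingers.

{"api": "move_arm", "payload": {"rows": [[0.003,-0.001,0.02,0,0.05],[0,0,0.025,0,0.05],[0,0,0.025,0,0.05],[0,0,0.022,0,0.05],[0,0,0.012,0,0.05],[0,0,0,0,0.05],[0,0,0,0,0.02],[0,0,0,0,0.02],[0,0,0,0,0.02],[0,0,0,0,0.02]], "newtons": 20}}

```text
clock: 20.05
tool_pos: [0.662, 0.1723, 0.1934]
eef_rot: [0.7, 0.714, 0.001, 0.001]
contact_force: [0.3, -0.9, 2.9]
opening: 0.318
finger_force: 20.0
```

```bash
python3 go.py .4235 -.1979 .15 .1355
```

```text
clock 20.05 q [-0.13  1.05 -0.38  1.48  0.52  0.7  -0.72] gp [0.662  0.1723 0.0464] yaw 0.0197 tilt [ 2.7e-03  8.0e-04 -1.0e+00]
shift [-0.3654 -0.2455 -0.1046] spin -0.1158 open 0.3178897859837965 F [ 0.3 -0.9  2.9] 20.003277577925473
```

{"api": "move_arm", "payload": {"rows": [[0,0,-0.01,0,0.02],[0,0,-0.02,0,0.02],[0,0,-0.025,0,0.02],[0,0,-0.025,0,0.02],[0,0,-0.02,0,0.02],[-0.01,-0.005,0,0,0.02],[-0.02,-0.014,0,0,0.02],[-0.025,-0.017,0,0,0.02],[-0.03,-0.02,0,0,0.02],[-0.03,-0.02,0,0,0.02]]}}

```text
clock: 20.88
tool_pos: [0.5868, 0.0552, 0.2929]
eef_rot: [0.7, 0.715, 0.001, 0.001]
contact_force: [0.0, -0.9, -1.5]
opening: 0.319
finger_force: 20.0
```

{"api": "move_arm", "payload": {"rows": [[-0.03,-0.02,0,0,0.02],[-0.03,-0.02,0,0,0.02],[-0.03,-0.02,0,0,0.02],[-0.03,-0.02,0,0,0.02],[-0.03,-0.02,0,0,0.02],[-0.03,-0.02,0,0,0.02],[-0.03,-0.02,0,0,0.02],[-0.025,-0.018,0,-0.056,0.02],[-0.015,-0.01,0,-0.06,0.02],[0,0,0,0,0.02]]}}

```text
clock: 21.72
tool_pos: [0.4227, -0.2024, 0.2922]
eef_rot: [0.659, 0.752, -0.002, 0.0]
contact_force: [-0.3, -0.3, -0.9]
opening: 0.322
finger_force: 20.0
```

{"api": "move_arm", "payload": {"rows": [[0,0,0,0,0.02],[0,0,0,0,0.02]]}}

```text
clock: 21.88
tool_pos: [0.4265, -0.1973, 0.2924]
eef_rot: [0.657, 0.754, 0.001, 0.001]
contact_force: [0.0, 0.0, -0.9]
opening: 0.317
finger_force: 20.0
```

```bash
python3 go.py .4235 -.1979 .045 .1355
```

```text
clock 21.88 q [ 0.61  0.72 -0.43  2.12  0.7   0.44 -0.24] gp [ 0.4265 -0.1973  0.1454] yaw 0.1363 tilt [ 2.6e-03  3.0e-04 -1.0e+00]
shift [-0.0002 -0.0033  0.1004] spin 0.0008 open 0.3169242268239283 F [ 0.   0.  -0.9] 20.00005663430784
```

{"api": "move_arm", "payload": {"rows": [[0,-0.003,0.02,0,0.02],[0,0,0.025,0,0.02],[0,0,0.025,0,0.02],[0,0,0.02,0,0.02],[0,0,0.01,0,0.02],[0,0,0,0,0.02],[0,0,0,0,0.02]]}}

```text
clock: 22.47
tool_pos: [0.4236, -0.197, 0.1916]
eef_rot: [0.656, 0.754, 0.0, -0.0]
contact_force: [0.4, -0.7, -0.6]
opening: 0.322
finger_force: 20.0
```

```bash
python3 go.py .4235 -.1979 .0398 .1355
```

```text
clock 22.47 q [ 0.41  0.9  -0.12  2.17  0.91  0.12 -0.43] gp [ 0.4236 -0.197   0.0446] yaw 0.1389 tilt [ 2.e-04  3.e-04 -1.e+00]
shift [-0.0009 -0.0003  0.0048] spin 0.0034 open 0.32202398234150054 F [ 0.4 -0.7 -0.6] 19.999815469491296
```

{"api": "move_arm", "payload": {"rows": [[0,0,0.002,0,0.02],[0,0,0.002,0,0.02],[0,0,0.001,0,0.02],[0,0,0,0,0.02]]}}

```text
clock: 22.8
tool_pos: [0.4227, -0.1986, 0.187]
eef_rot: [0.658, 0.753, 0.0, 0.0]
contact_force: [-0.0, -0.5, -1.4]
opening: 0.319
finger_force: 20.0
```

```bash
python3 go.py .4235 -.1979 .0398 .1355
```

```text
clock 22.8 q [ 0.4   0.91 -0.1   2.17  0.92  0.1  -0.44] gp [ 0.4227 -0.1986  0.04  ] yaw 0.1357 tilt [ 9.e-04 -1.e-04 -1.e+00]
shift [0.0006 0.0008 0.0002] spin 0.0002 open 0.31917407230053124 F [-0.  -0.5 -1.4] 19.99997617676854
```

{"api": "move_arm", "payload": {"rows": [[0,0,0.0005,0,0.02],[0,0,0,0,0.04],[0,0,0,0,0.048],[0,0,0,0,0.048],[0,0,-0.02,0,0.048],[0,0,-0.03,0,0.048],[0,0,-0.03,0,0.048],[0,0,-0.03,0,0.048],[0.03,0,-0.03,0,0.048],[0.035,0,-0.02,0,0.048]]}}

```text
clock: 23.63
tool_pos: [0.4139, -0.1362, 0.3477]
eef_rot: [0.66, 0.751, 0.0, 0.002]
contact_force: [1.0, 1.3, -0.1]
opening: 0.544
finger_force: 0.0
```

{"api": "move_arm", "payload": {"rows": [[0.035,0,0,0,0.048],[0.035,0,0,0,0.048],[0.035,0,0,0,0.048],[0.035,0,0,0,0.048],[0.02,0,0,0,0.048],[0,0,0,0,0.048],[0,0,0,0,0.048],[0,0,0,0,0.048]]}}

```text
clock: 24.3
tool_pos: [0.3921, 0.0229, 0.3456]
eef_rot: [0.658, 0.753, -0.001, 0.0]
contact_force: [-0.1, -0.0, 0.1]
opening: 0.548
finger_force: 0.0
```

Run:
```python
from h import *
s=snapshot("top"); cv2.imwrite("pics/t9.png",cv2.resize(s["color"][110:310,180:460,::-1],None,fx=2.5,fy=2.5)); P=cloud(s); z=P[...,2]; i=(s["depth"]>0)
c0=np.array([.5365,-.1825]);a=.1355;M=np.array([[np.cos(a),np.sin(a)],[-np.sin(a),np.cos(a)]])
t=i&(z>.03)&(z<.085)&(abs(P[...,0]-.54)<.2)&(abs(P[...,1]+.18)<.12); k,l,st,c=cv2.connectedComponentsWithStats(t.astype(np.uint8))
for j in range(1,k):
    if st[j,4]>25:
        o=P[l==j];zt=np.percentile(o[:,2],92);q=rect(o[o[:,2]>zt-.008]);print(st[j,4],zt.round(4),q,(M@(q[0]-c0)).round(4))
s=snapshot("side"); cv2.imwrite("pics/s9.png",cv2.resize(s["color"][130:320,240:430,::-1],None,fx=3,fy=3))
print(r.get_state()["clock"])
```

```text
408 0.0683 (array([ 0.6501, -0.1682]), array([0.0319, 0.0629]), -1.4289) [ 0.1145 -0.0012]
103 0.0569 (array([ 0.5728, -0.1776]), array([0.022 , 0.0237]), 0.6938) [ 0.0366 -0.    ]
199 0.0663 (array([ 0.4982, -0.1897]), array([0.0462, 0.0467]), -1.3863) [-0.0389 -0.002 ]
60 0.0602 (array([ 0.425 , -0.2123]), array([0.0094, 0.036 ]), 1.5217) [-0.1145 -0.0145]
24.4
```

View pics/t9.png

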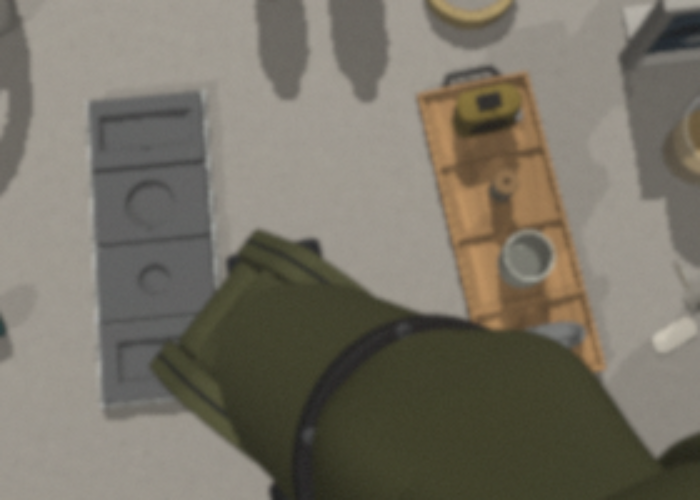

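View pics/s9.png

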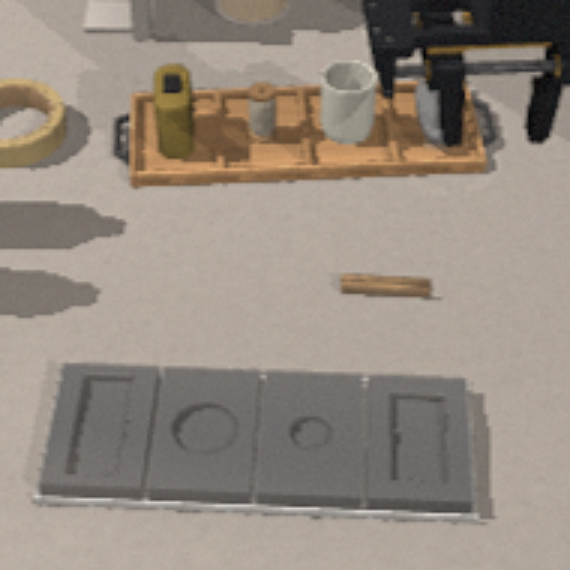

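The tape (488,108), spool (503,185) and cup (527,257) stand centred in the top crop. The arm still hides part of the brush (550,335), so I'm moving it clear.

{"api": "move_arm", "payload": {"rows": [[0.035,0.01,0,0,0.048],[0.035,0.01,0,0,0.048],[0.035,0.01,0,0,0.048],[0.035,0.01,0,0,0.048],[0.035,0.01,0,0,0.048],[0.035,0.01,0,0,0.048],[0.035,0.01,0,0,0.048],[0.02,0,0,0,0.048],[0,0,0,0,0.048],[0,0,0,0,0.048]]}}

```text
clock: 25.23
tool_pos: [0.4259, 0.2956, 0.3452]
eef_rot: [0.657, 0.754, -0.0, 0.0]
contact_force: [0.0, -0.6, 0.3]
opening: 0.547
finger_force: 0.0
```

Run:
```python
from h import *
c0=np.array([.5365,-.1825]);a=.1355;M=np.array([[np.cos(a),np.sin(a)],[-np.sin(a),np.cos(a)]])
for n in("top","side"):
    s=snapshot(n); P=cloud(s); z=P[...,2]; i=(s["depth"]>0)
    t=i&(z>.03)&(z<.085)&(abs(P[...,0]-.54)<.2)&(abs(P[...,1]+.18)<.12); k,l,st,c=cv2.connectedComponentsWithStats(t.astype(np.uint8))
    for j in range(1,k):
        if st[j,4]>25:
            q=rect(P[l==j]);print(n,st[j,4],np.percentile(P[l==j][:,2],95).round(4),q,(M@(q[0]-c0)).round(4))
print(r.get_state()["qd"].round(4))
```

```text
top 409 0.0698 (array([ 0.6496, -0.1682]), array([0.0344, 0.0638]), -1.4442) [ 0.114  -0.0011]
top 103 0.0573 (array([ 0.5721, -0.1777]), array([0.0218, 0.0241]), 1.4448) [ 0.0359 -0.0001]
top 198 0.0673 (array([ 0.4981, -0.1896]), array([0.0466, 0.0469]), -0.9452) [-0.039  -0.0018]
top 139 0.061 (array([ 0.4232, -0.2012]), array([0.0142, 0.0673]), -1.4042) [-0.1148 -0.0032]
side 297 0.0682 (array([ 0.652 , -0.1666]), array([0.0321, 0.0663]), -1.4872) [0.1166 0.0002]
side 349 0.0655 (array([ 0.5015, -0.1889]), array([0.0477, 0.0515]), -1.3465) [-0.0355 -0.0016]
side 111 0.0562 (array([ 0.5747, -0.1765]), array([0.0238, 0.0296]), 1.0453) [0.0387 0.0008]
[ 0.0082 -0.0069  0.0031  0.0073 -0.0017 -0.0024  0.0004]
```

All four are within about 4 mm of the middle, at the right heights and straight across.

```bash
python3 -c "
from plant import r
print(r.finish_job())"
```

```text
the job is handed in; nothing more can be done
None
```

I moved all four things into the caddy in reverse order (tape measure farthest, then spool, cup and brush nearest) and handed the job in at about 25 s; the last camera check put each within about 4 mm of its compartment's middle, but no verdict came back.

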